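# Hang the spice tins on the snap hook and lock it

### The arm

A 7-joint arm with a two-finger parallel gripper is mounted at the origin on a cart in front of the work surface, level with it; the furniture and walls round the work are solid. World frame = base frame: x ahead of the robot, y to its left, z up, the work surface at z = 0. Lengths are in m, angles in degrees, forces in N, time in s.
With the tool pointing down it reaches from about 0.375 to 0.925 m from the base axis. Payload 3.1 kg.
Tool frame: the origin (TCP) lies midway between the tips of the shut fingers; the grasp point (between the pads) lies arm.tcp_to_grasp behind it (arm.tcp_to_grasp is the distance from the TCP to the grasp point, in m); z points along the fingers, y is the line along which they close (so a half turn about z gives the same grasp; the last joint's range is limited). The gripper opens to 85 mm and grips with 20 to 120 N. Pads are 22 mm wide; open, the fingers measure 114 mm over their backs; the gripper's body (76 mm by 85 mm) begins 54 mm behind the grasp point. The pads swing forward as they close: fully open they stand 13 mm farther back than shut.
Start: joints at [69.626, 21.939, 2.515, 91.553, -1.026, 66.532, -2.859], TCP at [0.166, -0.629, 0.231] pointing down, gripper open.
Joint ranges: [-149.38, 149.38], [-23.57, 123.04], [-84.95, 90], [0, 143.3], [-89.99, 269.99], [3.08, 112.72], [-163.45, 163.45]. Speed limits (degrees/s): [159.86, 159.86, 180, 180, 180, 180, 180].

### API

Orientations are given as a 3x3 rotation matrix whose columns are the frame's x, y, z axes.
In Python, from plant import arm, viewer gives the robot as it stands.
- The arm moves only by the shell command python3 -m pendant 'ROWS' [FORCE]. ROWS is JSON, one flat list of numbers, 7 for each row, row after row: the closure in counts, from 0 (fully open) to 255 (shut), then the shift along the world's x, y, z in units of 0.05 m (1.0 is 0.05 m), then the turn, a rotation vector about the world's x, y, z in units of 5 degrees (1.0 is 5 degrees). A call has exactly 8 rows; each row shifts and turns the commanded pose from where the row before left it; what a row does not reach is not made up. A row lasts 1/10 s, in which the tool goes at most 50 mm and 8.59 degrees, less where a joint would pass 70% of its speed; a pose out of reach is approached as far as the arm can. A call with a number of a shift or a turn outside -1 to 1 is refused whole. A call with a gripper value outside its range is refused whole. The fingers move at their own pace and stop on an object; FORCE is the grip in N (left out, the last holds). Time passes only in rows, so rows that do not move let the fingers close, or fill a call up. It gives the time, the measured TCP pose, the force, the opening and the grip force at its end, in the units of the state.
- arm.read_state(): the state, without advancing time (a new reading comes with each control period).
- viewer.snapshot(name): name is "side" or "top" or "wrist"; returns a dict with "pixels" (400x640x3 uint8, blue, green, red), "fx", "fy", "cx", "cy" (pixels), "dist" ([k1, k2, p1, p2, k3] as OpenCV has them; the pictures are not rectified), "camera_from_world" (4x4, takes a point from world to camera coordinates); the wrist camera has in their place "tool_from_camera" (4x4, takes a point from camera to tool coordinates, whose origin is the TCP and whose axes are the flange's). Camera axes: x right, y down, z forward; pixel columns grow to the right and rows downward; lengths in m; the calibration is good to about 2 mm. A picture is of the moment at which its call begins: read the wrist's pose just before it. There is no depth.
- arm.job_done(): hands the job in; it is judged then, once.
Trained networks look in the newest picture that a camera, given by its name, has taken for a name from the list of things; names that differ only in an ending like _2 or _b are one class to them, and where a whole thing is asked for, a point or a joint stands for the part that bears it (a point fixed in the world has none). Each returns a list of dicts, best first, with "p" (0 to 1); they miss things now and then, are a little off and sometimes report something else, mostly with a low value. They report only what shows in the picture. A call takes as long as a camera call.
- viewer.silhouettes(camera, label): "mask" (400x640 bool, what is visible of it) and "rect" ([left, top, width, height] in pixels, round what is visible of it).
The state is a dict: "clock": time; "q": joint angles; "qvel": joint speeds; "joint_efforts": joint torques, N m; "tcp_pos": TCP position; "orientation": TCP orientation; "force": force on the tool from outside, world axes, zero at the start; "wrist_torque": the same for the moment, N m; "width": finger opening in m; "grasp_force": force on a finger pad.
Only numpy, scipy, OpenCV 4.12 (cv2) and the standard library are available. Lean on these libraries where they do the work, as an engineer would, in place of code of your own. Each camera call takes 0.05 s, during which the arm holds its last target. There are 200 camera calls.

### The job

Clear the salt shaker out of the hook's mouth first and stand it upright on the wooden board; then clip every spice tin that is there onto the snap hook, pushing its eye in past the sprung gate so that it hangs from the prong with the gate shut behind it. When all of them hang, turn the turnbutton fully across the mouth to lock the hook, and leave the mug, the tuna tin and the wine glass where they stand.

Things in the scene. Friction and masses are not known exactly. Their poses are not given: they have to be found in the camera images.
- hook_stand: fixed stand with one large level snap hook, bars 140 mm up. Origin: on the worktop below the prong's tip; +x points into the hook along the prong, +y to its other bar, z up. From above a U of 10 mm bar: prong along y = 0 from x = 0 (tip) to 215 mm, cross bar at x = 221, return bar along y = 53 back to x = 0. A sprung gate shuts the mouth at x = 0. Only the turnbutton stands above the bars
- hook_tip (a point): tip of the prong, on its axis, 140 mm above the worktop; axes as hook_stand. An eye is clear inside the gate when its centre is past about x = 40 mm
- hook_back (a point): middle of the cross bar at the inner end of the hook, at x = 221, y = 26 mm of hook_stand; a post (18 mm) below it stands on a 12 mm foot plate (hook_stand x 150 to 250, y -47 to 73 mm). A tin's body meets the post when its eye is at about x = 192 mm, so four tins, 40 mm thick each, fit one behind the other
- snap_gate (a joint): sprung gate (8 mm bar, 45 mm long, at prong height) hinged upright at x = 3, y = 53 mm of hook_stand, reaching to the prong. 0 = shut, grows to 1.4 rad as it is pushed inward (+x); it does not open outward. 1 to 4 N opens it, a spring shuts it again
- turnbutton (a joint): wing on an upright pivot at x = -9, y = 53 mm of hook_stand; 13 mm wide, 56 mm long, 153 to 163 mm above the worktop. 0 = open, pointing to hook_stand's +x; 1.57 rad (stop) = locked, pointing to hook_stand's -y across the mouth. Grows clockwise seen from above. Starts within 0.2 rad of open; stays where left; about 1 N at its knob turns it
- turnbutton_knob (a point): middle of the upright round knob on the wing (12 to 15 mm diameter, 28 mm tall, top 190 mm above the worktop), 44 mm from the pivot; this point lies 178 mm above the worktop
- tin0: flat upright spice tin (one of up to four alike; None from the start if absent), 40 mm thick along its own x, 64 mm wide along y, lid top 64 mm up, 0.14 kg, heavy foot. Origin: centre of its underside, z up; the same after a half turn about z. On the lid stand a round wire eye in its y-z plane and, above that, a flat grip tab
- tin1: flat upright spice tin (one of up to four alike; None from the start if absent), 40 mm thick along its own x, 64 mm wide along y, lid top 64 mm up, 0.14 kg, heavy foot. Origin: centre of its underside, z up; the same after a half turn about z. On the lid stand a round wire eye in its y-z plane and, above that, a flat grip tab
- tin2: flat upright spice tin (one of up to four alike; None from the start if absent), 40 mm thick along its own x, 64 mm wide along y, lid top 64 mm up, 0.14 kg, heavy foot. Origin: centre of its underside, z up; the same after a half turn about z. On the lid stand a round wire eye in its y-z plane and, above that, a flat grip tab
- tin3: flat upright spice tin (one of up to four alike; None from the start if absent), 40 mm thick along its own x, 64 mm wide along y, lid top 64 mm up, 0.14 kg, heavy foot. Origin: centre of its underside, z up; the same after a half turn about z. On the lid stand a round wire eye in its y-z plane and, above that, a flat grip tab
- tin0_eye (a point): centre of the hole of tin0's eye, 85 mm above its underside; hole 34 mm in diameter, its axis along the tin's x; wire 8 mm thick, outer top at 110 mm. Axes as tin0. Hanging freely, the hole's centre is 12 mm below the prong's axis
- tin1_eye (a point): centre of the hole of tin1's eye, 85 mm above its underside; hole 34 mm in diameter, its axis along the tin's x; wire 8 mm thick, outer top at 110 mm. Axes as tin1. Hanging freely, the hole's centre is 12 mm below the prong's axis
- tin2_eye (a point): centre of the hole of tin2's eye, 85 mm above its underside; hole 34 mm in diameter, its axis along the tin's x; wire 8 mm thick, outer top at 110 mm. Axes as tin2. Hanging freely, the hole's centre is 12 mm below the prong's axis
- tin3_eye (a point): centre of the hole of tin3's eye, 85 mm above its underside; hole 34 mm in diameter, its axis along the tin's x; wire 8 mm thick, outer top at 110 mm. Axes as tin3. Hanging freely, the hole's centre is 12 mm below the prong's axis
- tin0_tab (a point): middle of tin0's flat grip tab, 123 mm above its underside: 8 mm thick along the tin's x, 22 mm wide along y, from 106 to 140 mm above the underside
- tin1_tab (a point): middle of tin1's flat grip tab, 123 mm above its underside: 8 mm thick along the tin's x, 22 mm wide along y, from 106 to 140 mm above the underside
- tin2_tab (a point): middle of tin2's flat grip tab, 123 mm above its underside: 8 mm thick along the tin's x, 22 mm wide along y, from 106 to 140 mm above the underside
- tin3_tab (a point): middle of tin3's flat grip tab, 123 mm above its underside: 8 mm thick along the tin's x, 22 mm wide along y, from 106 to 140 mm above the underside
- salt_shaker: salt shaker, round, 44 mm diameter at most, 90 mm tall, 0.1 kg, standing in front of the hook's mouth at the start. Origin: centre of its underside, z up
- board: fixed square wooden board, 140 x 140 mm, 10 mm thick. Origin: centre of its underside; its top is 10 mm above the worktop
- mug_espresso: bystander: small green mug, 65 x 94 x 52 mm, origin at the centre of its underside
- tin_tuna: bystander: low round tin, 86 mm diameter, 40 mm tall, origin at the centre of its underside
- wine_glass: bystander: stemmed glass, 61 mm diameter, 138 mm tall, origin at the centre of its underside

How it is judged:
By the outcome, as a careful person would: the job done as asked, in the order asked, and still so for the second after the job is handed in, with the robot touching nothing.
Of tin0, tin1, tin2, tin3 only 3 to 4 are there at a start; the rules pass over those that are not, and their reading is None.
At some moment in a run one of tin0, tin1, tin2, tin3 may be knocked a few centimetres aside while the robot is not near it.
It also fails if it takes over 210 s, if anything falls off the work surface, if the arm or the gripper's body presses on something with over 40 N, if the wrist force passes 120 N, or if a joint passes its speed limit or range.

## Working session

There is one attempt and no reset: what is moved stays moved. The work goes in short steps, Python scripts to look and compute and a shell command to move; the robot and the scene stay as the last step left them, time stands still between calls to the robot, and variables do not carry over. Pictures are saved under pics/ and viewed, at most 14 in all, crops included, and the job is handed in when it is done.

```bash
ls; mkdir -p pics; cat > h.py <<'E'
import numpy as np, cv2
from plant import arm, viewer
def cam(s):
    K=np.array([[s["fx"],0,s["cx"]],[0,s["fy"],s["cy"]],[0,0,1.]]); return K,np.array(s["dist"],float)
def pose(s,st=None):
    if "camera_from_world" in s: return np.array(s["camera_from_world"])
    T=np.eye(4);T[:3,:3]=np.array(st["orientation"]);T[:3,3]=st["tcp_pos"]
    return np.linalg.inv(T@np.array(s["tool_from_camera"]))
def snap(n):
    st=arm.read_state(); s=viewer.snapshot(n); return s,pose(s,st)
def onplane(s,M,uv,z):
    K,d=cam(s); p=cv2.undistortPoints(np.array(uv,float).reshape(-1,1,2),K,d)[:,0]
    r=np.c_[p,np.ones(len(p))]@M[:3,:3]; c=-M[:3,:3].T@M[:3,3]
    return c+r*((z-c[2])/r[:,2])[:,None]
def proj(s,M,X):
    K,d=cam(s); return cv2.projectPoints(np.array(X,float).reshape(-1,3),cv2.Rodrigues(M[:3,:3])[0],M[:3,3],K,d)[0][:,0]
def cent(m):
    v,u=np.nonzero(m); return u.mean(),v.mean()
E
python3 - <<'E'
from h import *
print(arm.tcp_to_grasp)
for n in("top","side"):
    s,M=snap(n); cv2.imwrite(f"pics/{n}0.png",s["pixels"]); print(n,(-M[:3,:3].T@M[:3,3]).round(3))
    for l in ["hook_stand","snap_gate","turnbutton","turnbutton_knob","tin0","tin0_tab","tin0_eye","salt_shaker","board","mug_espresso","tin_tuna","wine_glass"]:
        for d in viewer.silhouettes(n,l)[:5]:
            c=cent(d["mask"]); print(l,round(d["p"],2),d["rect"],np.round(c,1),onplane(s,M,[c],0.0)[0].round(3))
E
```

```text
pics
0.0187
top [0.456 0.026 1.044]
hook_stand 0.95 [346.0, 171.1, 100.0, 46.4] [409.7 191. ] [ 0.554 -0.252  0.   ]
hook_stand 0.58 [200.6, 166.5, 33.8, 26.1] [215.7 179.6] [0.599 0.302 0.   ]
hook_stand 0.24 [332.7, 123.1, 23.3, 35.7] [346.  140.4] [ 0.705 -0.074  0.   ]
turnbutton 0.67 [349.0, 171.3, 25.7, 7.9] [361.4 175. ] [ 0.603 -0.115  0.   ]
turnbutton 0.38 [186.7, 212.9, 31.5, 27.6] [202.3 224.8] [0.471 0.34  0.   ]
turnbutton_knob 0.53 [190.5, 209.9, 24.8, 29.4] [202.7 225. ] [0.47  0.339 0.   ]
turnbutton_knob 0.47 [352.7, 172.8, 22.8, 4.0] [363.  174.7] [ 0.604 -0.119  0.   ]
tin0 0.7 [241.9, 213.5, 24.2, 19.2] [254.1 221.3] [0.477 0.193 0.   ]
tin0 0.65 [288.0, 223.1, 19.8, 14.8] [297.5 231.9] [0.445 0.071 0.   ]
tin0 0.58 [201.6, 168.9, 34.3, 21.2] [214.9 179.4] [0.599 0.304 0.   ]
tin0 0.57 [188.0, 210.7, 30.3, 26.8] [202.8 225.1] [0.47  0.338 0.   ]
tin0_tab 0.78 [284.7, 217.2, 28.5, 22.8] [297.6 231.7] [0.445 0.071 0.   ]
tin0_eye 0.67 [285.5, 222.7, 24.5, 18.5] [297.7 232. ] [0.444 0.071 0.   ]
salt_shaker 0.45 [322.9, 197.3, 17.0, 13.1] [331.4 202.4] [ 0.526 -0.02
[... 1262 characters left out ...]
tab 0.57 [307.1, 154.9, 56.1, 42.5] [334.1 176.1] [ 0.602 -0.355  0.   ]
tin0_eye 0.72 [321.3, 203.7, 17.5, 50.0] [330.1 234. ] [0.47  0.013 0.   ]
salt_shaker 0.76 [311.9, 202.1, 12.7, 22.8] [317.8 213.8] [ 0.551 -0.079  0.   ]
board 0.63 [241.0, 220.8, 59.9, 34.9] [272.4 238.5] [0.623 0.108 0.   ]
mug_espresso 0.75 [351.0, 214.3, 20.1, 24.6] [361.1 225.6] [ 0.396 -0.072  0.   ]
mug_espresso 0.68 [310.8, 199.5, 16.1, 27.1] [317.8 213.7] [ 0.552 -0.079  0.   ]
mug_espresso 0.42 [303.5, 157.9, 13.7, 16.0] [312.  164.9] [ 0.721 -0.41   0.   ]
tin_tuna 0.6 [318.0, 273.4, 30.8, 34.2] [333.1 289.5] [0.368 0.242 0.   ]
wine_glass 0.93 [274.3, 168.8, 15.3, 42.1] [280.  187.1] [ 0.753 -0.188  0.   ]
```

```bash
python3 - <<'E'
import cv2
a=cv2.imread("pics/top0.png")[110:290,170:470]; cv2.imwrite("pics/top0c.png",cv2.resize(a,(800,480),interpolation=cv2.INTER_CUBIC))
a=cv2.imread("pics/side0.png")[140:320,220:420]; cv2.imwrite("pics/side0c.png",cv2.resize(a,(660,594),interpolation=cv2.INTER_CUBIC))
E
```

```text
(no output)
```

View pics/top0c.png

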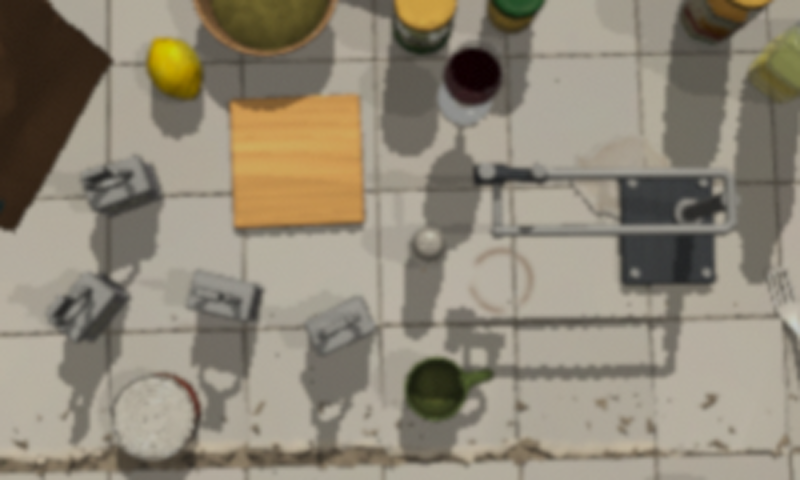

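View pics/side0c.png

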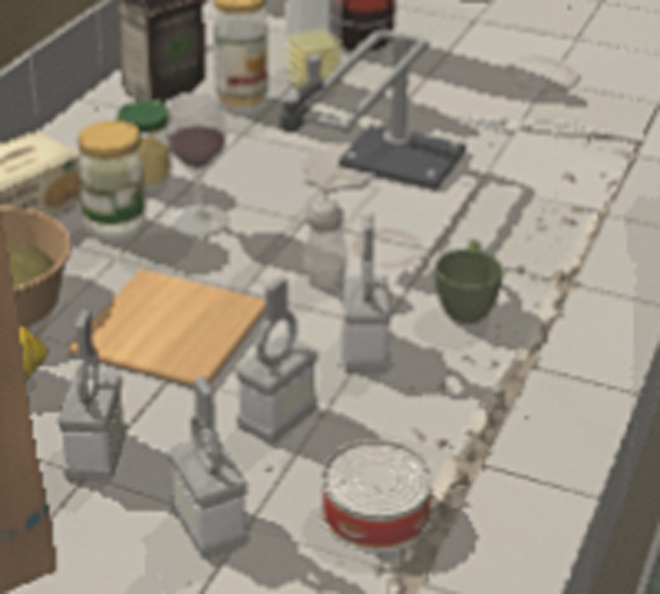

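Four tins stand at the left, from top-view crop (120,185), (87,305), (225,295) and (340,325). The shaker is at (428,240), in front of the mouth at about x = 497. The prong is the lower bar and hook +x points to world −y.

```bash
cat >> h.py <<'E'
def crop2px(p,x0=170,y0=110,k=2.6667): p=np.array(p,float); return p/k+[x0,y0]
E
python3 - <<'E'
from h import *
s,M=snap("top")
f=lambda p,z:print(onplane(s,M,crop2px(p),z).round(4).tolist())
f([[497,231],[733,231],[733,173],[497,173]],.14)
f([[538,172],[487,172]],.18)
f([[428,240]],.085)
f([[297,162],[232,97],[360,95],[364,222],[235,228]],.01)
f([[120,185],[87,305],[225,295],[340,325]],.075)
s,M=snap("wrist"); st=arm.read_state(); print(np.round(s["tool_from_camera"],3).tolist(),s["fx"],s["cx"],s["cy"]); print(np.round(st["orientation"],3).tolist(),st["force"],st["width"])
E
```

```text
[[0.5296, -0.0819, 0.14], [0.5247, -0.3019, 0.14], [0.5791, -0.3046, 0.14], [0.5838, -0.0836, 0.14]]
[[0.5783, -0.1153, 0.18], [0.5793, -0.0698, 0.18]]
[[0.5268, -0.0203, 0.085]]
[[0.6186, 0.1131, 0.01], [0.6901, 0.1814, 0.01], [0.6894, 0.0447, 0.01], [0.5529, 0.0433, 0.01], [0.5496, 0.1797, 0.01]]
[[0.5892, 0.2836, 0.075], [0.471, 0.3163, 0.075], [0.4777, 0.1806, 0.075], [0.4456, 0.068, 0.075]]
[[-0.0, -0.952, -0.305, 0.078], [1.0, 0.0, -0.001, -0.0], [0.001, -0.305, 0.952, -0.142], [0.0, 0.0, 0.0, 1.0]] 295.88433705760025 318.30511789866927 201.62341778849222
[[0.967, 0.255, 0.0], [0.255, -0.967, -0.0], [0.0, 0.0, -1.0]] [-0.42626841  0.07416653 -0.72548065] 0.0855144998335563
```

```bash
python3 -m pendant '[0,0.55,0.69,0.1,0,0,1, 0,0.55,0.69,0.1,0,0,1, 0,0.55,0.69,0.1,0,0,1, 0,0.55,0.69,0.1,0,0,1, 0,0.55,0.69,0.1,0,0,1, 0,0.55,0.69,0.1,0,0,1, 0,0.55,0.69,0.1,0,0,1, 0,0.55,0.69,0.1,0,0,1]' 40
python3 -m pendant '[0,0.55,0.69,0,0,0,1, 0,0.55,0.69,0,0,0,1, 0,0.55,0.69,0,0,0,1, 0,0.55,0.69,0,0,0,1, 0,0.55,0.69,0,0,0,1, 0,0.3,0.4,0,0,0,1, 0,0,0,0,0,0,1, 0,0,0,0,0,0,0]'
cat >> h.py <<'E'
def yaw(): R=np.array(arm.read_state()["orientation"]); return np.degrees(np.arctan2(R[1,0],R[0,0]))
E
python3 - <<'E'
from h import *
s,M=snap("wrist"); cv2.imwrite("pics/w1.png",s["pixels"]); import pickle; pickle.dump((s,M),open("w1.pkl","wb"))
print(arm.read_state()["tcp_pos"],yaw(),proj(s,M,[[.5296,-.0819,.14],[.5247,-.302,.14],[.5791,-.3046,.14],[.5838,-.0836,.14],[.5268,-.02,.09]]).round(0).tolist())
E
```

```text
clock: 2.2
tcp_pos: [0.3866, -0.3511, 0.2718]
orientation: [[0.574, 0.819, 0.001], [0.819, -0.574, -0.001], [-0.0, 0.001, -1.0]]
force: [0.3, -0.7, 0.2]
width: 0.0855
grasp_force: 0.0
clock: 3.0
tcp_pos: [0.5388, -0.1587, 0.2713]
orientation: [[0.001, 1.0, 0.0], [1.0, -0.001, 0.0], [0.0, 0.0, -1.0]]
force: [-0.7, -1.2, -0.4]
width: 0.0857
grasp_force: 0.0
[ 0.53822823 -0.16009427  0.27122699] 89.69416641271745 [[308.0, 109.0], [306.0, 316.0], [355.0, 318.0], [369.0, 111.0], [306.0, 45.0]]
```

View pics/w1.png

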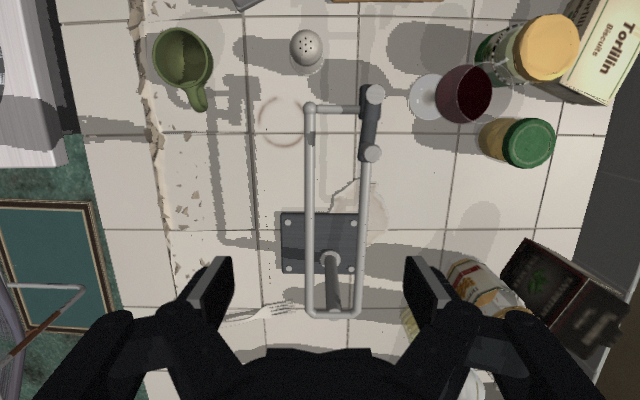

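Wrist view: the prong tip is at (309,106), the inner corner at (312,314), the return bar runs along u≈366, the knob is at (372,153), the pivot at (374,93) and the shaker at (306,46).

```bash
python3 - <<'E'
from h import *
import pickle
s,M=pickle.load(open("w1.pkl","rb"))
print(onplane(s,M,[[309,106],[312,314],[357,314],[366,180],[310,180],[368,110]],.14).round(4).tolist())
print(onplane(s,M,[[372,153],[374,93]],.188).round(4).tolist())
print(onplane(s,M,[[306,46]],.085).round(4).tolist())
K,d=cam(s); a=cv2.undistort(s["pixels"],K,d)
c=s["pixels"][70:220,270:420]; cv2.imwrite("pics/w1c.png",cv2.resize(c,(600,600),interpolation=cv2.INTER_CUBIC))
E
```

```text
[[0.5306, -0.079, 0.14], [0.5314, -0.2994, 0.14], [0.5817, -0.2996, 0.14], [0.5841, -0.1463, 0.14], [0.5308, -0.1462, 0.14], [0.583, -0.0824, 0.14]]
[[0.5797, -0.1135, 0.188], [0.579, -0.0701, 0.188]]
[[0.5266, -0.0203, 0.085]]
```

View pics/w1c.png

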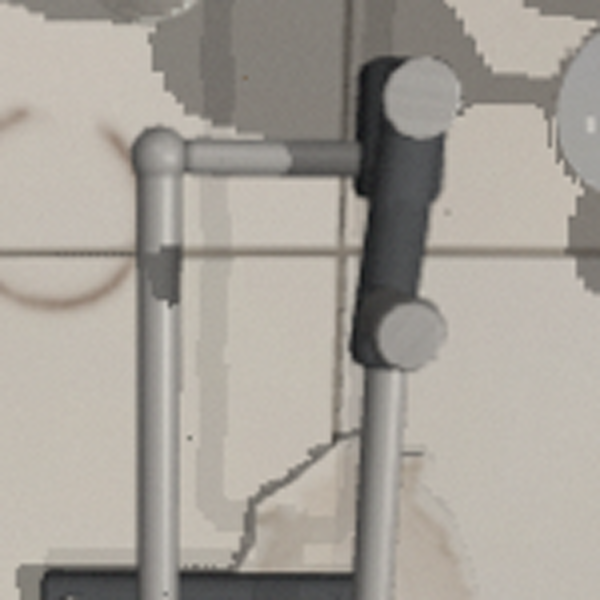

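```bash
python3 -m pendant '[0,-0.08,0.93,0,0,0,0, 0,-0.08,0.93,0,0,0,0, 0,-0.07,0.93,0,0,0,0, 0,0,0,-0.6,0,0,0, 0,0,0,-1,0,0,0, 0,0,0,-1,0,0,0, 0,0,0,-1,0,0,0, 0,0,0,-1,0,0,0]' 30
python3 -m pendant '[0,0,0,0,0,0,0, 255,0,0,0,0,0,0, 255,0,0,0,0,0,0, 255,0,0,0,0,0,0, 255,0,0,0,0,0,0, 255,0,0,0,0,0,0, 255,0,0,0.3,0,0,0, 255,0,0,0.7,0,0,0]' 30
```

```text
clock: 3.85
tcp_pos: [0.5268, -0.0226, 0.0399]
orientation: [[0.009, 1.0, 0.001], [1.0, -0.009, -0.001], [-0.001, 0.001, -1.0]]
force: [0.6, -1.4, 1.1]
width: 0.0854
grasp_force: 0.0
clock: 4.65
tcp_pos: [0.5241, -0.0207, 0.0908]
orientation: [[0.004, 1.0, -0.005], [1.0, -0.004, 0.0], [0.0, -0.005, -1.0]]
force: [-0.5, -0.2, -1.4]
width: 0.0363
grasp_force: 29.2
```

```bash
python3 -m pendant '[255,0,0,0.6,0,0,0, 255,0.48,0.67,0,0,0,0, 255,0.48,0.67,0,0,0,0, 255,0.48,0.67,0,0,0,0, 255,0.48,0.67,0,0,0,0, 255,0,0,0,0,0,0, 255,0,0,-0.8,0,0,0, 255,0,0,-0.4,0,0,0]' 30
python3 -m pendant '[255,0,0,-0.1,0,0,0, 255,0,0,-0.1,0,0,0, 255,0,0,0,0,0,0, 120,0,0,0,0,0,0, 60,0,0,0,0,0,0, 0,0,0,0,0,0,0, 0,0,0,0,0,0,0, 0,0,0,0,0,0,0]' 30
```

```text
clock: 5.45
tcp_pos: [0.6221, 0.1132, 0.0609]
orientation: [[0.004, 1.0, -0.001], [1.0, -0.004, -0.001], [-0.001, -0.001, -1.0]]
force: [-0.2, -1.3, -1.8]
width: 0.0358
grasp_force: 29.3
clock: 6.25
tcp_pos: [0.6228, 0.1134, 0.0513]
orientation: [[0.004, 1.0, -0.0], [1.0, -0.004, 0.0], [0.0, -0.0, -1.0]]
force: [-0.1, -0.8, -0.5]
width: 0.0854
grasp_force: 0.0
```

```bash
python3 -m pendant '[0,0,0,1,0,0,0, 0,0,0,1,0,0,0, 0,0,0,1,0,0,0, 0,0,0,1,0,0,0, 0,0,0,1,0,0,0, 0,-0.8,0.55,0,0,0,0, 0,-0.8,0.55,0,0,0,0, 0,-0.8,0.55,0,0,0,0]'
python3 - <<'E'
from h import *
s,M=snap("wrist"); cv2.imwrite("pics/w2.png",s["pixels"]); import pickle; pickle.dump((s,M),open("w2.pkl","wb"))
print(arm.read_state()["tcp_pos"],yaw())
for l in("tin0","tin0_tab","salt_shaker"):
  for d in viewer.silhouettes("wrist",l)[:5]: print(l,round(d["p"],2),np.round(d["rect"]),np.round(cent(d["mask"])))
E
```

```text
clock: 7.05
tcp_pos: [0.5016, 0.197, 0.3018]
orientation: [[0.005, 1.0, 0.001], [1.0, -0.005, 0.001], [0.001, 0.001, -1.0]]
force: [0.9, 1.3, 1.0]
width: 0.0854
grasp_force: 0.0
[0.49253659 0.20478    0.3012625 ] 90.4993509771112
tin0 0.88 [262. 216.  46.  81.] [281. 253.]
tin0 0.88 [286. 143.  40.  63.] [302. 173.]
tin0 0.69 [262.  32.  57.  60.] [293.  63.]
tin0_tab 0.63 [258. 218.  47.  73.] [281. 253.]
salt_shaker 0.79 [382. 207.  43.  39.] [402. 226.]
salt_shaker 0.6 [266.  32.  53.  60.] [293.  63.]
```

View pics/w2.png

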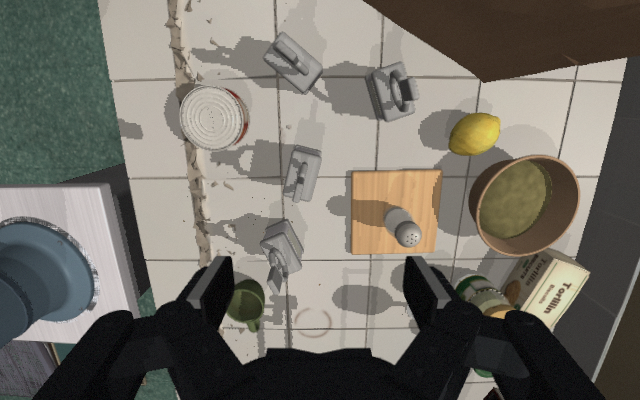

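```bash
cat >> h.py <<'E'
from scipy.optimize import minimize
def box(hx,hy,z0,z1): return [(a*hx,b*hy,z) for a in(-1,1) for b in(-1,1) for z in(z0,z1)]
t=np.linspace(0,2*np.pi,40)
def ring(r): return np.c_[0*t,r*np.cos(t),.085+r*np.sin(t)]
def render(s,M,p,z0=0.,k=4):
    x,y,a=p; R=np.array([[np.cos(a),-np.sin(a),0],[np.sin(a),np.cos(a),0],[0,0,1]])
    P=lambda X:(proj(s,M,np.array(X)@R.T+[x,y,z0])*16).astype(np.int32)
    im=np.zeros((400,640),np.uint8)
    for b in(box(.02,.032,0,.064),box(.004,.011,.106,.140)): cv2.fillConvexPoly(im,cv2.convexHull(P(b)),255,cv2.LINE_AA,4)
    for dx in(-.004,0,.004):
        r=np.zeros_like(im); cv2.fillPoly(r,[P(ring(.025 if dx==0 else .021)+[dx,0,0])],255,cv2.LINE_AA,4); cv2.fillPoly(r,[P(ring(.017 if dx==0 else .021)+[dx,0,0])],0,cv2.LINE_AA,4) if dx==0 else None
        if dx==0: im=np.maximum(im,r)
    return im
def fit(s,M,mask,p0):
    m=mask*1.
    f=lambda p:-np.minimum(m,r:=render(s,M,p)/255.).sum()/np.maximum(m,r).sum()
    best=None
    for a in np.radians(np.arange(0,180,30)):
        r=minimize(f,[*p0,a],method="Nelder-Mead",options=dict(initial_simplex=[[*p0,a],[p0[0]+.015,p0[1],a],[p0[0],p0[1]+.015,a],[*p0,a+.3]],xatol=1e-4,fatol=1e-4,maxiter=120))
        if best is None or r.fun<best.fun: best=r
    x,y,a=best.x; return x,y,(np.degrees(a)+90)%180-90,-best.fun
def tins(name):
    s,M=snap(name)
    for d in viewer.silhouettes(name,"tin0")[:5]:
        p=onplane(s,M,[cent(d["mask"])],.06)[0,:2]; print(name,round(d["p"],2),np.round(fit(s,M,d["mask"],p),4))
    return s,M
E
python3 - <<'E'
from h import *
tins("wrist"); tins("side"); s,M=tins("wrist"); print(arm.read_state()["tcp_pos"],yaw())
E
```

```text
wrist 0.84 [ 0.4717  0.3268 50.289   0.9055]
wrist 0.62 [ 0.594   0.2928 20.715   0.8791]
wrist 0.57 [  0.4795   0.1886 -15.3611   0.9079]
side 0.93 [ 0.5953  0.2916 24.9655  0.8731]
side 0.83 [ 0.4492  0.0658 20.8493  0.8014]
side 0.76 [0.4792 0.186  7.217  0.8297]
side 0.58 [ 0.4726  0.3243 41.6087  0.8255]
side 0.51 [ 0.386  -0.0368  3.2853  0.6057]
wrist 0.97 [ 0.4723  0.3265 49.6865  0.9193]
wrist 0.92 [ 0.4474  0.0697 17.3764  0.8688]
wrist 0.86 [ 0.5943  0.2932 18.4815  0.9116]
wrist 0.58 [  0.4796   0.1887 -14.3168   0.921 ]
[0.50375932 0.19475427 0.30095164] 89.62051976079702
```

```bash
python3 -m pendant '[0,-0.28,-0.63,0,0,0,0.9, 0,-0.28,-0.63,0,0,0,0.9, 0,-0.28,-0.63,0,0,0,0.9, 0,-0.28,-0.63,0,0,0,0.9, 0,0,0,-0.78,0,0,0, 0,0,0,-1,0,0,0, 0,0,0,-1,0,0,0, 0,0,0,-0.8,0,0,0]'
python3 -m pendant '[0,0,0,-0.2,0,0,0, 255,0,0,0,0,0,0, 255,0,0,0,0,0,0, 255,0,0,0,0,0,0, 255,0,0,0,0,0,0, 255,0,0,0,0,0,0, 255,0,0,0.3,0,0,0, 255,0,0,0.7,0,0,0]' 60
python3 - <<'E'
from h import *
print(np.round(arm.read_state()["q"],1),yaw())
E
```

```text
clock: 8.35
tcp_pos: [0.4462, 0.0689, 0.1199]
orientation: [[-0.303, 0.953, -0.001], [0.953, 0.303, -0.0], [0.0, -0.001, -1.0]]
force: [-0.4, -0.5, -0.7]
width: 0.0853
grasp_force: 0.0
clock: 9.15
tcp_pos: [0.4434, 0.0692, 0.1603]
orientation: [[-0.305, 0.952, -0.008], [0.952, 0.305, -0.0], [0.002, -0.008, -1.0]]
force: [0.2, -0.2, -2.3]
width: 0.0067
grasp_force: 62.8
[ 20.5   7.9 -36.2 120.3   5.6  53.9  -1.1] 107.78089175841346
```

```bash
python3 -m pendant '[255,0.1,-0.1,0.2,0,0,0.96, 255,0.2,-0.2,0.2,0,0,0.96, 255,0.2,-0.2,0,0,0,0.96, 255,0.2,-0.2,0,0,0,0.96, 255,0.2,-0.2,0,0,0,0.96, 255,0.2,-0.3,0,0,0,0.96, 255,0.2,-0.3,0,0,0,0.96, 255,0.2,-0.2,0,0,0,0.96]'
python3 -m pendant '[255,0.16,-0.18,-0.1,0,0,0.96, 255,0,0,-0.1,0,0,0.96, 255,0,0,-0.1,0,0,0.96, 255,0,0,-0.1,0,0,0.96, 255,0,0,0,0,0,0.96, 255,0,0,0,0,0,0.96, 255,0,0,0,0,0,0.9, 255,0,0,0,0,0,0]'
python3 - <<'E'
from h import *
print(np.round(arm.read_state()["q"],1),yaw(),arm.read_state()["tcp_pos"])
s,M=snap("wrist"); cv2.imwrite("pics/w3.png",s["pixels"])
st=arm.read_state(); print(st["tcp_pos"])
s2,M2=snap("side"); 
a=cv2.resize(s2["pixels"][130:290,220:420],(500,400),interpolation=cv2.INTER_CUBIC)
b=cv2.resize(s["pixels"],(640,400))[:,170:470]
cv2.imwrite("pics/c3.png",np.hstack([a,b]))
E
```

```text
clock: 9.95
tcp_pos: [0.5217, -0.0166, 0.1822]
orientation: [[-0.832, 0.555, -0.001], [0.555, 0.832, -0.001], [-0.0, -0.001, -1.0]]
force: [-0.6, -0.5, -1.9]
width: 0.0069
grasp_force: 62.8
clock: 10.75
tcp_pos: [0.5294, -0.0242, 0.1622]
orientation: [[-1.0, 0.01, -0.0], [0.01, 1.0, -0.0], [0.0, -0.0, -1.0]]
force: [-0.1, -0.6, -1.7]
width: 0.0068
grasp_force: 62.8
[ 33.1  18.  -40.  110.1  13.7  56.7  76.3] 179.45487092324748 [ 0.52935285 -0.024214    0.16220444]
[ 0.5294458  -0.02420101  0.16224945]
```

View pics/c3.png

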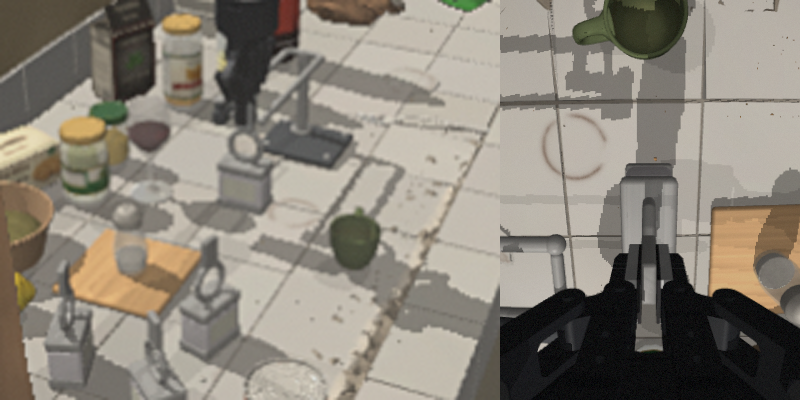

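The tin hangs upright and square in the grip, with the eye facing the mouth. Now the insertion.

```bash
python3 -m pendant '[255,0,-0.3,0,0,0,0, 255,0,-0.3,0,0,0,0, 255,0,-0.3,0,0,0,0, 255,0,-0.3,0,0,0,0, 255,0,-0.3,0,0,0,0, 255,0,-0.3,0,0,0,0, 255,0,-0.3,0,0,0,0, 255,0,-0.3,0,0,0,0]'
python3 - <<'E'
from h import *
print(np.round(arm.read_state()["wrist_torque"],2),arm.read_state()["tcp_pos"])
s2,M2=snap("side"); s,M=snap("top")
a=cv2.resize(s2["pixels"][140:220,270:380],(440,320),interpolation=cv2.INTER_CUBIC)
b=cv2.resize(s["pixels"][160:240,300:390],(360,320),interpolation=cv2.INTER_CUBIC)
cv2.imwrite("pics/c4.png",np.hstack([a,b]))
E
```

```text
clock: 11.65
tcp_pos: [0.53, -0.1459, 0.1624]
orientation: [[-1.0, 0.01, 0.001], [0.01, 1.0, -0.001], [-0.001, -0.001, -1.0]]
force: [-0.7, -0.7, -1.7]
width: 0.0065
grasp_force: 62.8
[ 0.02 -0.01  0.06] [ 0.52996302 -0.14588284  0.16235091]
```

View pics/c4.png

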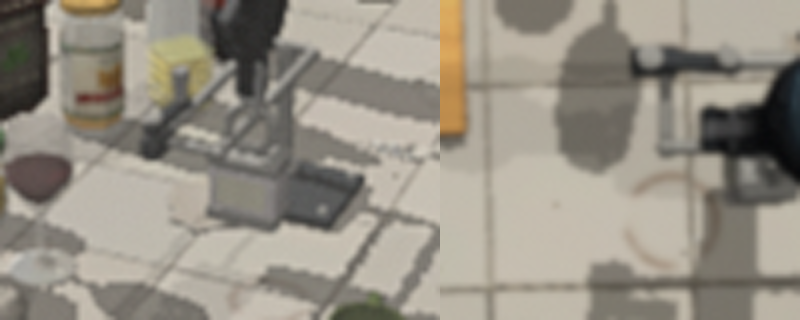

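Eye is threaded on the prong, and the gate has shut behind it at the mouth (top view, about (660,100)). Push it to the back, lower and release.

```bash
python3 -m pendant '[255,-0.005,-0.34,0,0,0,0, 255,-0.005,-0.34,0,0,0,0, 255,-0.005,-0.34,0,0,0,0, 255,-0.005,-0.34,0,0,0,0, 255,-0.005,-0.34,0,0,0,0, 255,-0.005,-0.34,0,0,0,0, 255,-0.005,-0.34,0,0,0,0, 255,0,0,-0.05,0,0,0]'
python3 -m pendant '[255,0,0,-0.05,0,0,0, 255,0,0,-0.03,0,0,0, 255,0,0,0,0,0,0, 230,0,0,0,0,0,0, 210,0,0,0,0,0,0, 180,0,0,0,0,0,0, 180,0,0,0,0,0,0, 180,0,0,0,0,0,0]'
python3 -m pendant '[180,0,0,0.3,0,0,0, 180,0,0,0.7,0,0,0, 180,0,0,1,0,0,0, 0,0,0,1,0,0,0, 0,0,0.5,0,0,0,0, 0,0,1,0,0,0,0, 0,0,1,0,0,0,0, 0,0,1,0,0,0,0]'
python3 - <<'E'
from h import *
print(yaw()); s2,M2=snap("side"); s,M=tins("wrist")
a=cv2.resize(s2["pixels"][140:220,270:380],(440,320),interpolation=cv2.INTER_CUBIC)
b=cv2.resize(s["pixels"],(512,320))[:,:360]
cv2.imwrite("pics/c5.png",np.hstack([a,b]));tins("side")
E
```

```text
clock: 12.55
tcp_pos: [0.5275, -0.2679, 0.1599]
orientation: [[-1.0, 0.015, 0.001], [0.015, 1.0, -0.003], [-0.001, -0.003, -1.0]]
force: [0.4, -0.8, -2.0]
width: 0.007
grasp_force: 62.8
clock: 13.35
tcp_pos: [0.5279, -0.2626, 0.1555]
orientation: [[-1.0, 0.009, -0.0], [0.009, 1.0, 0.0], [0.0, 0.0, -1.0]]
force: [0.6, 0.3, -0.3]
width: 0.0255
grasp_force: 0.0
clock: 14.15
tcp_pos: [0.5281, -0.0863, 0.3074]
orientation: [[-1.0, 0.01, 0.002], [0.01, 1.0, -0.001], [-0.002, -0.001, -1.0]]
force: [1.4, -0.6, 0.6]
width: 0.0854
grasp_force: 0.0
179.42088847486744
wrist 0.82 [  0.4793   0.1877 -12.4723   0.91  ]
wrist 0.78 [ 0.4706  0.3315 49.6671  0.8503]
wrist 0.66 [0.5951 0.2939 9.4569 0.8855]
wrist 0.58 [ 0.5393 -0.2882 82.1434  0.7666]
side 0.96 [  0.5589  -0.3451 -71.9742   0.805 ]
side 0.82 [ 0.4716  0.3272 45.7511  0.8897]
side 0.79 [ 0.5958  0.2917 24.4828  0.8728]
side 0.69 [0.4798 0.184  3.0681 0.8431]
```

View pics/c5.png

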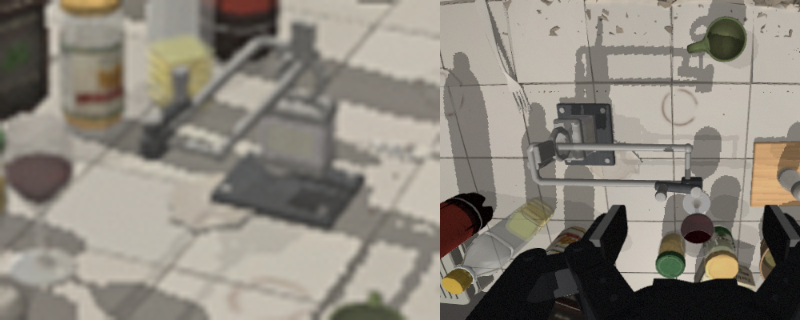

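```bash
python3 -m pendant '[0,-0.1,0.5,0,0,0,-1, 0,-0.1,0.6,0,0,0,-1, 0,-0.1,0.6,0,0,0,-1, 0,-0.1,0.6,0,0,0,-1, 0,-0.1,0.6,0,0,0,-1, 0,-0.1,0.6,0,0,0,-1, 0,-0.1,0.6,0,0,0,-1, 0,-0.1,0.6,0,0,0,-1]'
python3 -m pendant '[0,-0.1,0.5,0,0,0,-1, 0,-0.08,0.23,0,0,0,-1, 0,0,0,0,0,0,-1, 0,0,0,0,0,0,-1, 0,0,0,0,0,0,-1, 0,0,0,0,0,0,-1, 0,0,0,0,0,0,-1, 0,0,0,0,0,0,-1]'
python3 -m pendant '[0,0,0,-0.3,0,0,-1, 0,0,0,-0.3,0,0,-1, 0,0,0,-0.3,0,0,-1, 0,0,0,-0.3,0,0,-1, 0,0,0,-0.3,0,0,-0.6, 0,0,0,-0.4,0,0,0, 0,0,0,0,0,0,0, 0,0,0,0,0,0,0]'
python3 - <<'E'
from h import *
print(yaw()); tins("wrist"); print(arm.read_state()["tcp_pos"])
E
```

```text
clock: 15.2
tcp_pos: [0.4889, 0.1456, 0.3061]
orientation: [[-0.755, 0.656, 0.0], [0.656, 0.755, -0.0], [-0.001, -0.0, -1.0]]
force: [0.4, 0.2, -0.4]
width: 0.0854
grasp_force: 0.0
clock: 16.0
tcp_pos: [0.4804, 0.181, 0.306]
orientation: [[-0.156, 0.988, 0.0], [0.988, 0.156, -0.0], [-0.0, -0.0, -1.0]]
force: [-0.5, 0.1, -0.3]
width: 0.0853
grasp_force: 0.0
clock: 16.8
tcp_pos: [0.4797, 0.1819, 0.2108]
orientation: [[0.237, 0.972, -0.001], [0.972, -0.237, -0.0], [-0.0, -0.001, -1.0]]
force: [0.0, 0.3, 0.6]
width: 0.0856
grasp_force: 0.0
76.31003978195318
wrist 0.96 [ 0.4715  0.3272 47.8892  0.918 ]
wrist 0.78 [ 0.5938  0.2933 19.6899  0.9235]
wrist 0.64 [  0.4793   0.1881 -15.0476   0.9165]
[0.48028772 0.18305208 0.21195221]
```

```bash
python3 -m pendant '[0,-0.01,0.11,-0.3,0,0,-0.2, 0,0,0,-0.8,0,0,0, 0,0,0,-0.68,0,0,0, 0,0,0,-0.2,0,0,0, 0,0,0,0,0,0,0, 255,0,0,0,0,0,0, 255,0,0,0,0,0,0, 255,0,0,0,0,0,0]' 60
python3 -m pendant '[255,0,0,0,0,0,0, 255,0,0,0,0,0,0, 255,0,0,0,0,0,0, 255,0,0,0.3,0,0,0, 255,0,0,0.7,0,0,0, 255,0,0,0.5,0,0,0.5, 255,0.05,-0.3,0,0,0,1, 255,0.05,-0.4,0,0,0,1]' 60
python3 - <<'E'
from h import *
print(yaw(),arm.read_state()["tcp_pos"])
E
```

```text
clock: 17.7
tcp_pos: [0.4799, 0.1896, 0.1136]
orientation: [[0.251, 0.968, 0.003], [0.968, -0.251, 0.001], [0.002, 0.003, -1.0]]
force: [-0.6, 0.1, -0.4]
width: 0.0438
grasp_force: 0.0
clock: 18.5
tcp_pos: [0.4838, 0.1556, 0.1889]
orientation: [[0.028, 1.0, 0.003], [1.0, -0.028, 0.001], [0.001, 0.003, -1.0]]
force: [0.6, -1.1, -1.3]
width: 0.007
grasp_force: 61.0
88.37666106807663 [0.48383736 0.15557392 0.18889677]
```

```bash
python3 -m pendant '[255,0.1,-0.4,0,0,0,1, 255,0.1,-0.4,0,0,0,1, 255,0.1,-0.4,0,0,0,1, 255,0.1,-0.4,0,0,0,1, 255,0.1,-0.4,0,0,0,1, 255,0.1,-0.4,0,0,0,1, 255,0.1,-0.4,0,0,0,1, 255,0.1,-0.4,0,0,0,1]'
python3 -m pendant '[255,0.1,-0.3,-0.1,0,0,1, 255,0,-0.1,-0.1,0,0,1, 255,0,0,-0.1,0,0,1, 255,0,0,-0.1,0,0,1, 255,0,0,-0.1,0,0,1, 255,0,0,0,0,0,1, 255,0,0,0,0,0,1, 255,0,0,0,0,0,1]'
python3 -m pendant '[255,0,0,0,0,0,1, 255,0,0,0,0,0,1, 255,0,0,0,0,0,0.2, 255,0,0,0,0,0,0, 255,0,0,0,0,0,0, 255,0,0,0,0,0,0, 255,0,0,0,0,0,0, 255,0,0,0,0,0,0]'
python3 - <<'E'
from h import *
print(yaw(),arm.read_state()["tcp_pos"])
E
```

```text
clock: 19.3
tcp_pos: [0.5232, -0.0068, 0.1873]
orientation: [[-0.618, 0.786, -0.001], [0.786, 0.618, -0.0], [0.0, -0.001, -1.0]]
force: [0.8, -0.4, -1.8]
width: 0.007
grasp_force: 61.0
clock: 20.1
tcp_pos: [0.528, -0.026, 0.1621]
orientation: [[-0.979, 0.205, -0.001], [0.205, 0.979, -0.0], [0.001, -0.0, -1.0]]
force: [0.4, -0.3, -1.9]
width: 0.0066
grasp_force: 61.0
clock: 20.9
tcp_pos: [0.5285, -0.026, 0.1618]
orientation: [[-1.0, 0.018, -0.0], [0.018, 1.0, -0.0], [0.0, -0.0, -1.0]]
force: [-0.1, -0.0, -1.2]
width: 0.007
grasp_force: 61.0
178.960594190782 [ 0.52849183 -0.02599725  0.1618145 ]
```

```bash
python3 -m pendant '[255,0.01,-0.3,0,0,0,0, 255,0,-0.3,0,0,0,0, 255,0,-0.3,0,0,0,0, 255,0,-0.3,0,0,0,0, 255,0,-0.3,0,0,0,0, 255,0,-0.3,0,0,0,0, 255,0,-0.3,0,0,0,0, 255,0,-0.3,0,0,0,0]'
python3 -m pendant '[255,0,-0.26,0,0,0,0, 255,0,-0.26,0,0,0,0, 255,0,-0.26,0,0,0,0, 255,0,-0.26,0,0,0,0, 255,0,-0.26,0,0,0,0, 255,0,-0.26,0,0,0,0, 255,0,0,-0.06,0,0,0, 255,0,0,-0.06,0,0,0]'
```

```text
clock: 21.7
tcp_pos: [0.5291, -0.148, 0.1618]
orientation: [[-1.0, 0.019, 0.0], [0.019, 1.0, -0.001], [-0.0, -0.001, -1.0]]
force: [-0.1, -0.3, -2.0]
width: 0.0071
grasp_force: 61.0
clock: 22.5
tcp_pos: [0.529, -0.2243, 0.1556]
orientation: [[-1.0, 0.019, 0.0], [0.019, 1.0, 0.0], [-0.0, 0.0, -1.0]]
force: [-0.5, -0.9, 9.0]
width: 0.007
grasp_force: 62.9
```

```bash
python3 -m pendant '[255,0,0,0.02,0,0,0, 230,0,0,0,0,0,0, 210,0,0,0,0,0,0, 180,0,0,0,0,0,0, 180,0,0,0,0,0,0, 180,0,0,0.3,0,0,0, 180,0,0,0.7,0,0,0, 180,0,0,1,0,0,0]'
python3 -m pendant '[0,0,0.3,1,0,0,0, 0,0,1,0,0,0,-1, 0,0,1,0,0,0,-1, 0,0.1,1,0,0,0,-1, 0,0.1,1,0,0,0,-1, 0,0.1,1,0,0,0,-1, 0,0.1,0.9,0,0,0,-1, 0,0.1,0.8,0,0,0,-1]'
python3 - <<'E'
from h import *
print(yaw()); print(arm.read_state()["tcp_pos"]); s,M=tins("wrist")
a=cv2.resize(s["pixels"],(480,300))
s2,M2=snap("side")
b=cv2.resize(s2["pixels"][140:215,290:370],(320,300),interpolation=cv2.INTER_CUBIC)
cv2.imwrite("pics/c6.png",np.hstack([b,a]));tins("side")
E
```

```text
clock: 23.3
tcp_pos: [0.5269, -0.2235, 0.2561]
orientation: [[-1.0, 0.018, -0.005], [0.018, 1.0, 0.003], [0.005, 0.003, -1.0]]
force: [1.0, -1.1, -0.5]
width: 0.0254
grasp_force: 0.0
clock: 24.1
tcp_pos: [0.5537, 0.1278, 0.3063]
orientation: [[-0.808, 0.589, 0.002], [0.589, 0.808, 0.0], [-0.001, 0.001, -1.0]]
force: [0.3, -0.7, -0.2]
width: 0.0852
grasp_force: 0.0
143.8850328230953
[0.55371679 0.1277869  0.30632523]
wrist 0.92 [ 0.5363 -0.4369 11.1816  0.3109]
wrist 0.7 [ 0.4696  0.3293 45.989   0.9347]
wrist 0.57 [ 0.5311 -0.2692 83.9181  0.614 ]
side 0.9 [ 0.4719  0.3262 41.7429  0.8682]
side 0.67 [ 0.5953  0.2916 25.1213  0.8567]
side 0.67 [  0.5598  -0.3043 -82.346    0.8142]
side 0.55 [ 0.5561 -0.3655 35.1727  0.388 ]
```

View pics/c6.png

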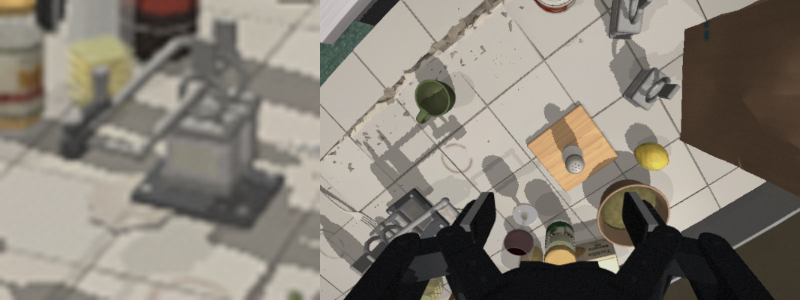

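```bash
python3 - <<'E'
from h import *
import pickle
s,M=pickle.load(open("w2.pkl","rb"))
for z in(0,.2,.3): print(z,onplane(s,M,[[482,80],[365,0],[578,55]],z).round(3).tolist())
s,M=snap("top"); 
for z in(0,.2,.3,.5): print(z,onplane(s,M,crop2px([[110,60],[15,230],[60,0]]),z).round(3).tolist())
E
```

```text
0 [[0.736, 0.314, 0.0], [0.565, 0.413, 0.0], [0.874, 0.352, 0.0]]
0.2 [[0.63, 0.297, 0.2], [0.536, 0.351, 0.2], [0.706, 0.317, 0.2]]
0.3 [[0.577, 0.288, 0.3], [0.522, 0.32, 0.3], [0.622, 0.3, 0.3]]
0 [[0.736, 0.314, 0.0], [0.554, 0.415, 0.0], [0.803, 0.368, 0.0]]
0.2 [[0.682, 0.259, 0.2], [0.535, 0.341, 0.2], [0.737, 0.303, 0.2]]
0.3 [[0.655, 0.231, 0.3], [0.526, 0.303, 0.3], [0.704, 0.27, 0.3]]
0.5 [[0.602, 0.176, 0.5], [0.507, 0.229, 0.5], [0.637, 0.204, 0.5]]
```

Two tins hang at the back. The next one is the tin at (0.471, 0.328): go above it, check with a fit, then grasp.

```bash
python3 -m pendant '[0,-0.37,0.9,0,0,0,-0.3, 0,-0.37,0.9,0,0,0,-0.3, 0,-0.37,0.9,0,0,0,-0.3, 0,-0.37,0.9,0,0,0,-0.3, 0,-0.19,0.4,-0.5,0,0,0, 0,0,0,-0.7,0,0,0, 0,0,0,-0.7,0,0,0, 0,0,0,0,0,0,0]'
python3 - <<'E'
from h import *
print(yaw()); tins("wrist"); tins("side"); print(arm.read_state()["tcp_pos"])
E
```

```text
clock: 25.2
tcp_pos: [0.469, 0.3191, 0.2045]
orientation: [[-0.741, 0.672, -0.008], [0.672, 0.74, -0.007], [0.001, -0.011, -1.0]]
force: [-0.5, -1.4, -0.4]
width: 0.0855
grasp_force: 0.0
137.77593733739312
wrist 0.77 [ 0.4704  0.3284 51.0396  0.883 ]
wrist 0.6 [ 0.5955  0.2929 30.0578  0.8726]
side 0.94 [ 0.4721  0.3262 42.4416  0.867 ]
side 0.91 [ 0.5579 -0.2996 -2.616   0.7418]
side 0.71 [ 0.5544 -0.3571 30.522   0.3362]
side 0.71 [ 0.5958  0.2923 28.793   0.8167]
[0.47232241 0.32459004 0.21190089]
```

```bash
python3 -m pendant '[0,-0.03,0.07,-0.3,0,0,0, 0,0,0,-0.8,0,0,0, 0,0,0,-0.7,0,0,0, 0,0,0,-0.2,0,0,0, 0,0,0,0,0,0,0, 255,0,0,0,0,0,0, 255,0,0,0,0,0,0, 255,0,0,0,0,0,0]' 60
python3 -m pendant '[255,0,0,0,0,0,0, 255,0,0,0,0,0,0, 255,0,0,0,0,0,0, 255,0,0,0.3,0,0,0, 255,0,0,0.7,0,0,0, 255,0,0,0.7,0,0,0, 255,0,-0.4,0,0,0,0, 255,0,-0.7,0,0,0,0.5]' 60
python3 -m pendant '[255,0.13,-0.7,0,0,0,0.9, 255,0.13,-0.7,0,0,0,0.9, 255,0.13,-0.7,0,0,0,0.9, 255,0.13,-0.7,0,0,0,0.9, 255,0.13,-0.7,0,0,0,0.9, 255,0.13,-0.7,0,0,0,0.9, 255,0.13,-0.7,0,0,0,0.9, 255,0.13,-0.6,0,0,0,0.9]'
python3 - <<'E'
from h import *
print(yaw(),arm.read_state()["tcp_pos"])
E
```

```text
clock: 26.2
tcp_pos: [0.4701, 0.3291, 0.1116]
orientation: [[-0.743, 0.67, 0.003], [0.67, 0.743, 0.002], [-0.001, 0.003, -1.0]]
force: [-0.3, 0.3, 0.6]
width: 0.0442
grasp_force: 0.0
clock: 27.0
tcp_pos: [0.4686, 0.2769, 0.1977]
orientation: [[-0.776, 0.631, 0.004], [0.631, 0.776, 0.005], [0.0, 0.006, -1.0]]
force: [1.2, -0.8, -1.5]
width: 0.0072
grasp_force: 61.5
clock: 27.8
tcp_pos: [0.5207, -0.0042, 0.1952]
orientation: [[-0.998, 0.059, -0.0], [0.059, 0.998, -0.001], [0.0, -0.001, -1.0]]
force: [-0.3, -0.8, -1.3]
width: 0.0072
grasp_force: 61.5
176.59208774951748 [ 0.52073295 -0.00415509  0.19522246]
```

```bash
python3 -m pendant '[255,0.16,-0.2,-0.3,0,0,0.5, 255,0,0,-0.38,0,0,0, 255,0,0,0,0,0,0, 255,0,0,0,0,0,0, 255,0,0,0,0,0,0, 255,0,0,0,0,0,0, 255,0,0,0,0,0,0, 255,0,0,0,0,0,0]'
```

```text
clock: 28.6
tcp_pos: [0.5292, -0.0117, 0.1612]
orientation: [[-1.0, 0.018, 0.001], [0.018, 1.0, -0.0], [-0.001, -0.0, -1.0]]
force: [-0.2, 0.1, -1.0]
width: 0.0074
grasp_force: 61.5
```

```bash
python3 -m pendant '[255,0,-0.27,0,0,0,0, 255,0,-0.27,0,0,0,0, 255,0,-0.27,0,0,0,0, 255,0,-0.27,0,0,0,0, 255,0,-0.27,0,0,0,0, 255,0,-0.27,0,0,0,0, 255,0,-0.27,0,0,0,0, 255,0,-0.27,0,0,0,0]'
python3 -m pendant '[255,0,-0.25,0,0,0,0, 255,0,-0.25,0,0,0,0, 255,0,-0.25,0,0,0,0, 255,0,-0.25,0,0,0,0, 255,0,-0.25,0,0,0,0, 255,0,0,0,0,0,0, 255,0,0,-0.06,0,0,0, 255,0,0,-0.04,0,0,0]'
```

```text
clock: 29.4
tcp_pos: [0.5283, -0.121, 0.1604]
orientation: [[-1.0, 0.018, -0.001], [0.018, 1.0, -0.0], [0.001, -0.0, -1.0]]
force: [-1.1, 0.2, -1.2]
width: 0.0073
grasp_force: 61.5
clock: 30.2
tcp_pos: [0.5289, -0.1813, 0.1554]
orientation: [[-1.0, 0.017, -0.0], [0.017, 1.0, 0.001], [0.0, 0.001, -1.0]]
force: [-0.2, 1.4, -1.1]
width: 0.0068
grasp_force: 61.5
```

```bash
python3 -m pendant '[255,0,0,-0.02,0,0,0, 230,0,0,0,0,0,0, 210,0,0,0,0,0,0, 180,0,0,0,0,0,0, 180,0,0,0,0,0,0, 180,0,0,0.3,0,0,0, 180,0,0,0.7,0,0,0, 180,0,0,1,0,0,0]'
python3 -m pendant '[0,0,0.3,1,0,0,0, 0,0.1,0.9,0,0,0,0.5, 0,0.1,0.9,0,0,0,0.7, 0,0.1,0.9,0,0,0,0.7, 0,0.1,0.9,0,0,0,0.7, 0,0.1,0.9,0,0,0,0.7, 0,0.1,0.9,0,0,0,0.5, 0,0.1,0.9,0,0,0,0.3]'
python3 - <<'E'
from h import *
print(yaw()); s,M=tins("wrist")
a=cv2.resize(s["pixels"],(480,300))
s2,M2=snap("side")
b=cv2.resize(s2["pixels"][140:215,290:370],(320,300),interpolation=cv2.INTER_CUBIC)
cv2.imwrite("pics/c7.png",np.hstack([b,a]));tins("side");print(arm.read_state()["tcp_pos"],np.round(arm.read_state()["q"],0))
E
```

```text
clock: 31.0
tcp_pos: [0.5269, -0.1822, 0.2542]
orientation: [[-1.0, 0.018, -0.005], [0.018, 1.0, 0.002], [0.005, 0.002, -1.0]]
force: [0.8, -0.1, 0.8]
width: 0.0248
grasp_force: 0.0
clock: 31.8
tcp_pos: [0.5642, 0.1487, 0.304]
orientation: [[-0.943, -0.334, 0.002], [-0.334, 0.943, -0.0], [-0.002, -0.001, -1.0]]
force: [0.6, -0.3, 0.2]
width: 0.0852
grasp_force: 0.0
-160.47701586202155
wrist 0.94 [ 0.5945  0.2939 12.0405  0.8673]
wrist 0.72 [ 0.5337 -0.2196 82.5798  0.7243]
wrist 0.68 [ 0.6278 -0.2027 14.7164  0.3944]
wrist 0.66 [ 0.5193 -0.3324  1.2172  0.5286]
side 0.62 [ 0.5931  0.2945 25.3221  0.8821]
side 0.6 [ 0.5576 -0.365  31.728   0.3016]
side 0.59 [ 0.5595 -0.3237 35.8577  0.3645]
side 0.55 [  0.5605  -0.2595 -62.0785   0.8179]
[0.56406914 0.14700512 0.30334356] [ 34.  25. -68.  94.  24.  77.  72.]
```

View pics/c7.png

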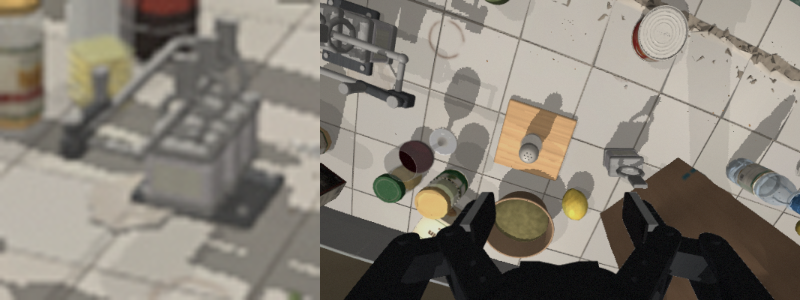

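Three tins hang neatly, one behind the other. The last one is beside the brown furniture, at about (625,165).

```bash
python3 -m pendant '[0,0.15,0.75,0,0,0,0, 0,0.15,0.75,0,0,0,0, 0,0.15,0.75,0,0,0,0, 0,0.15,0.68,0,0,0,0, 0,0,0,-0.6,0,0,0, 0,0,0,-0.6,0,0,0, 0,0,0,-0.6,0,0,0, 0,0,0,0,0,0,0]'
python3 - <<'E'
from h import *
print(yaw()); tins("wrist"); tins("wrist"); print(arm.read_state()["tcp_pos"],np.round(arm.read_state()["q"],0))
E
```

```text
clock: 32.85
tcp_pos: [0.5932, 0.2876, 0.2073]
orientation: [[-0.944, -0.329, -0.008], [-0.329, 0.944, -0.007], [0.009, -0.004, -1.0]]
force: [-0.5, -0.3, -0.7]
width: 0.0854
grasp_force: 0.0
-160.79842624198002
wrist 0.74 [ 0.5945  0.2933 17.7299  0.9146]
wrist 0.85 [ 0.5936  0.2932 15.9743  0.8788]
[0.59554534 0.29304191 0.21493999] [ 12.  38. -60.  88.  33.  74.  57.]
```

```bash
python3 -m pendant '[0,-0.02,0,-0.36,0,0,-0.2, 0,0,0,-0.8,0,0,0, 0,0,0,-0.7,0,0,0, 0,0,0,-0.2,0,0,0, 0,0,0,0,0,0,0, 255,0,0,0,0,0,0, 255,0,0,0,0,0,0, 255,0,0,0,0,0,0]' 80
python3 -m pendant '[255,0,0,0,0,0,0, 255,0,0,0,0,0,0, 255,0,0,0,0,0,0, 255,0,0,0.3,0,0,0, 255,0,0,0.7,0,0,0, 255,0,0,0.7,0,0,0, 255,-0.2,-0.4,0,0,0,0, 255,-0.4,-0.4,0,0,0,0]' 80
python3 - <<'E'
from h import *
print(yaw(),arm.read_state()["tcp_pos"])
E
```

```text
clock: 33.85
tcp_pos: [0.594, 0.2945, 0.1118]
orientation: [[-0.948, -0.317, 0.003], [-0.317, 0.948, 0.002], [-0.004, 0.001, -1.0]]
force: [-0.1, -0.4, -0.5]
width: 0.0439
grasp_force: 0.0
clock: 34.65
tcp_pos: [0.5639, 0.2545, 0.1967]
orientation: [[-0.948, -0.317, 0.003], [-0.317, 0.948, 0.003], [-0.004, 0.002, -1.0]]
force: [-0.8, -1.3, -2.4]
width: 0.0203
grasp_force: 78.4
-161.51370953582727 [0.56393336 0.25450511 0.19668101]
```

```bash
python3 -m pendant '[255,-0.4,-0.4,0,0,0,-0.7, 255,-0.4,-0.5,0,0,0,-1, 255,-0.4,-0.6,0,0,0,-1, 255,-0.2,-0.6,0,0,0,-1, 255,0,-0.6,0,0,0,-1, 255,0,-0.6,0,0,0,-1, 255,0,-0.6,0,0,0,-1, 255,0,-0.6,0,0,0,-1]'
python3 -m pendant '[255,0.1,-0.4,0,0,0,-1, 255,0.2,-0.3,0,0,0,-1, 255,0.2,-0.1,0,0,0,-1, 255,0.1,0,0,0,0,-1, 255,0,0,0,0,0,-1, 255,0,0,0,0,0,-1, 255,0,0,0,0,0,-1, 255,0,0,0,0,0,-1]'
python3 -m pendant '[255,0,0,0,0,0,-1, 255,0,0,0,0,0,-1, 255,0,0,0,0,0,-1, 255,0,0,0,0,0,-1, 255,0,0,0,0,0,-1, 255,0,0,0,0,0,-1, 255,0,0,0,0,0,0, 255,0,0,0,0,0,0]'
python3 - <<'E'
from h import *
print(yaw(),arm.read_state()["tcp_pos"],np.round(arm.read_state()["q"]))
E
```

```text
clock: 35.45
tcp_pos: [0.492, 0.0278, 0.1946]
orientation: [[-0.939, 0.345, -0.001], [0.345, 0.939, -0.0], [0.0, -0.001, -1.0]]
force: [0.0, -0.3, -1.3]
width: 0.0203
grasp_force: 78.5
clock: 36.25
tcp_pos: [0.5221, -0.0107, 0.1945]
orientation: [[-0.497, 0.867, -0.001], [0.867, 0.497, 0.0], [0.001, -0.001, -1.0]]
force: [-0.4, -0.5, -1.8]
width: 0.0201
grasp_force: 78.5
clock: 37.05
tcp_pos: [0.5224, -0.011, 0.1945]
orientation: [[-0.002, 1.0, -0.001], [1.0, 0.002, 0.0], [0.0, -0.001, -1.0]]
force: [-0.4, -0.5, -1.7]
width: 0.0201
grasp_force: 78.5
90.12334457895841 [ 0.52243755 -0.01101802  0.19448834] [ 38.  16. -46. 109.  13.  60. -14.]
```

```bash
python3 -m pendant '[255,0.13,0,-0.3,0,0,-0.15, 255,0,0,-0.36,0,0,0, 255,0,0,0,0,0,0, 255,0,0,0,0,0,0, 255,0,-0.2,0,0,0,0, 255,0,-0.2,0,0,0,0, 255,0,-0.2,0,0,0,0, 255,0,-0.2,0,0,0,0]'
python3 -m pendant '[255,0,-0.22,0,0,0,0, 255,0,-0.22,0,0,0,0, 255,0,-0.22,0,0,0,0, 255,0,-0.22,0,0,0,0, 255,0,-0.22,0,0,0,0, 255,0,-0.22,0,0,0,0, 255,0,-0.22,0,0,0,0, 255,0,-0.22,0,0,0,0]'
python3 - <<'E'
from h import *
s,M=snap("wrist");s2,M2=snap("side"); s3,_=snap("top")
a=cv2.resize(s2["pixels"][140:215,290:370],(320,300),interpolation=cv2.INTER_CUBIC)
b=cv2.resize(s["pixels"],(480,300))
cv2.imwrite("pics/c8.png",np.hstack([a,b]))
print(arm.read_state()["tcp_pos"])
E
```

```text
clock: 37.85
tcp_pos: [0.5296, -0.0533, 0.162]
orientation: [[0.015, 1.0, 0.001], [1.0, -0.015, -0.001], [-0.001, 0.001, -1.0]]
force: [0.7, 0.4, -1.5]
width: 0.0203
grasp_force: 78.6
clock: 38.65
tcp_pos: [0.5295, -0.1411, 0.1616]
orientation: [[0.014, 1.0, 0.0], [1.0, -0.014, -0.001], [-0.001, 0.0, -1.0]]
force: [-0.3, 1.5, -1.5]
width: 0.02
grasp_force: 78.7
[ 0.52940892 -0.14123341  0.16152841]
```

View pics/c8.png

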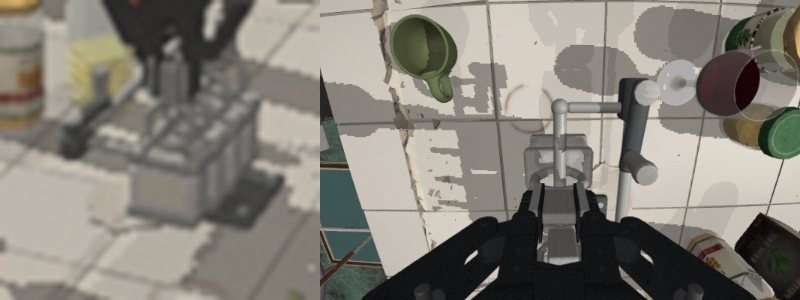

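All four eyes are on the prong and the gate is shut at (585,105). Lower, release and rise, then look at the turnbutton.

```bash
python3 -m pendant '[255,0,0,-0.06,0,0,0, 255,0,0,-0.06,0,0,0, 255,0,0,0,0,0,0, 225,0,0,0,0,0,0, 190,0,0,0,0,0,0, 145,0,0,0,0,0,0, 145,0,0,0,0,0,0, 145,0,0,0.2,0,0,0]' 40
python3 -m pendant '[145,0,0,0.4,0,0,0, 145,0,0,1,0,0,0, 145,0,0,1,0,0,0, 145,0.3,0.3,0,0,0,0, 145,0.35,0.2,0,0,0,0, 145,0.35,0.1,0,0,0,0, 145,0,0,0,0,0,0, 145,0,0,0,0,0,0]' 40
python3 - <<'E'
from h import *
s,M=snap("wrist");s2,M2=snap("side")
st=arm.read_state(); print(st["tcp_pos"],yaw())
for l in("turnbutton","turnbutton_knob"):
  for d in viewer.silhouettes("wrist",l)[:2]: print(l,d["p"],d["rect"])
q=proj(s,M,[[.5797,-.1135,.19],[.5825,-.072,.19],[.53,-.081,.14]]); print(q.round(0))
a=cv2.resize(s2["pixels"][140:215,290:370],(320,300),interpolation=cv2.INTER_CUBIC)
u,v=q[0].astype(int); b=cv2.resize(s["pixels"][60:210,220:460],(480,300),interpolation=cv2.INTER_CUBIC); cv2.imwrite("pics/c9.png",np.hstack([a,b]))
import pickle; pickle.dump((s,M),open("w9.pkl","wb"))
E
```

```text
clock: 39.6
tcp_pos: [0.5285, -0.1394, 0.165]
orientation: [[0.013, 1.0, -0.002], [1.0, -0.013, 0.001], [0.001, -0.002, -1.0]]
force: [0.2, -0.1, -0.2]
width: 0.0366
grasp_force: 0.0
clock: 40.4
tcp_pos: [0.5794, -0.1094, 0.2861]
orientation: [[0.013, 1.0, -0.0], [1.0, -0.013, 0.0], [0.0, -0.0, -1.0]]
force: [-0.0, -0.4, -0.1]
width: 0.0368
grasp_force: 0.0
[ 0.57870027 -0.11015475  0.28565054] 89.1771073797838
turnbutton 0.91 [307.8, 142.6, 23.2, 75.2]
turnbutton 0.68 [279.2, 255.1, 27.3, 62.7]
turnbutton_knob 0.94 [310.7, 144.9, 20.1, 72.2]
[[319. 209.]
 [322. 160.]
 [268. 161.]]
```

View pics/c9.png

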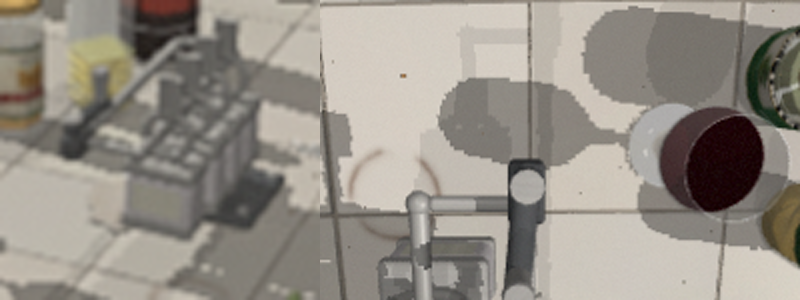

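```bash
python3 -m pendant '[145,0.03,-0.07,-0.4,0,0,0, 145,0,0,-0.7,0,0,0, 145,0,0,-0.6,0,0,0, 145,0,0,-0.4,0,0,0, 145,0,0,-0.2,0,0,0, 145,0,0,0,0,0,0, 205,0,0,0,0,0,0, 205,0,0,0,0,0,0]' 20
python3 -m pendant '[205,0,0,0,0,0,0, 205,0,0,0,0,0,0, 205,0,0,0,0,0,0, 205,0,0,0,0,0,0, 205,-0.076,0.009,0,0,0,-1, 205,-0.075,0.015,0,0,0,-1, 205,-0.074,0.022,0,0,0,-1, 205,0,0,0,0,0,0]' 20
```

```text
clock: 41.4
tcp_pos: [0.5817, -0.1133, 0.1721]
orientation: [[0.014, 1.0, 0.002], [1.0, -0.014, -0.001], [-0.001, 0.002, -1.0]]
force: [-0.8, 0.5, -0.6]
width: 0.0171
grasp_force: 0.3
clock: 42.2
tcp_pos: [0.5698, -0.1107, 0.1708]
orientation: [[0.271, 0.962, 0.001], [0.962, -0.271, -0.001], [-0.0, 0.001, -1.0]]
force: [-0.1, 0.0, -0.7]
width: 0.0168
grasp_force: 0.1
```

```bash
python3 -m pendant '[205,-0.072,0.028,0,0,0,-1, 205,-0.069,0.034,0,0,0,-1, 205,-0.066,0.040,0,0,0,-1, 205,-0.062,0.046,0,0,0,-1, 205,-0.058,0.051,0,0,0,-1, 205,-0.053,0.056,0,0,0,-1, 205,-0.048,0.060,0,0,0,-1, 205,-0.042,0.064,0,0,0,-1]'
python3 -m pendant '[205,-0.037,0.068,0,0,0,-1, 205,-0.031,0.071,0,0,0,-1, 205,-0.024,0.073,0,0,0,-1, 205,-0.018,0.075,0,0,0,-1, 205,-0.011,0.076,0,0,0,-1, 205,-0.005,0.077,0,0,0,-1, 205,0,0.03,0,0,0,0, 205,0,0,0,0,0,0]'
```

```text
clock: 43.0
tcp_pos: [0.547, -0.0919, 0.1708]
orientation: [[0.828, 0.561, 0.002], [0.561, -0.828, -0.0], [0.001, 0.001, -1.0]]
force: [1.2, -0.3, -1.1]
width: 0.0166
grasp_force: 0.6
clock: 43.8
tcp_pos: [0.5403, -0.0687, 0.1708]
orientation: [[0.997, 0.077, 0.001], [0.077, -0.997, -0.001], [0.001, 0.001, -1.0]]
force: [1.0, -0.4, 1.3]
width: 0.0168
grasp_force: 0.5
```

```bash
python3 -m pendant '[205,0,0.03,0,0,0,0, 205,0,0.03,0,0,0,0, 205,0,0,0,0,0,0, 205,0,0,0,0,0,0, 205,0,0,0,0,0,0, 205,0,0,0,0,0,0, 205,0,0,0,0,0,0, 205,0,0,0,0,0,0]'
```

```text
clock: 44.6
tcp_pos: [0.5403, -0.0682, 0.1708]
orientation: [[0.997, 0.072, 0.001], [0.072, -0.997, -0.003], [0.001, 0.003, -1.0]]
force: [2.0, -5.6, -0.1]
width: 0.0168
grasp_force: 2.6
```

At the stop (5.6 N). Back off, open, rise and check.

```bash
python3 -m pendant '[205,0,-0.08,0,0,0,0, 190,0,0,0,0,0,0, 165,0,0,0,0,0,0, 165,0,0,0,0,0,0, 165,0,0,0.4,0,0,0, 165,0,0,0.9,0,0,0, 165,0,0,1,0,0,0, 165,0,0,1,0,0,0]'
python3 -m pendant '[165,-0.5,0.5,0.3,0,0,0, 165,-0.7,0.7,0,0,0,0, 165,-0.7,0.7,0,0,0,0, 165,0,0,0,0,0,0, 165,0,0,0,0,0,0, 165,0,0,0,0,0,0, 165,0,0,0,0,0,0, 165,0,0,0,0,0,0]'
python3 - <<'E'
from h import *
s,M=snap("wrist");s2,M2=snap("side")
for l in("turnbutton","turnbutton_knob"):
  for d in viewer.silhouettes("wrist",l)[:2]: print(l,d["p"],d["rect"])
print(proj(s,M,[[.583,-.071,.19],[.539,-.071,.19],[.53,-.081,.14]]).round(0).tolist())
a=cv2.resize(s2["pixels"][140:260,220:380],(320,240),interpolation=cv2.INTER_CUBIC); a=cv2.copyMakeBorder(a,0,60,0,0,0)
b=cv2.resize(s["pixels"],(480,300),interpolation=cv2.INTER_AREA); cv2.imwrite("pics/c10.png",np.hstack([a,b]));cv2.imwrite("pics/w10.png",s["pixels"])
E
```

```text
clock: 45.4
tcp_pos: [0.5392, -0.0683, 0.3368]
orientation: [[0.997, 0.075, -0.001], [0.075, -0.997, 0.001], [-0.001, -0.001, -1.0]]
force: [0.8, -0.8, 0.1]
width: 0.0301
grasp_force: 0.0
clock: 46.2
tcp_pos: [0.4454, 0.0248, 0.3503]
orientation: [[0.997, 0.072, -0.001], [0.072, -0.997, 0.001], [-0.001, -0.001, -1.0]]
force: [-0.4, -0.7, 0.3]
width: 0.03
grasp_force: 0.0
turnbutton_knob 0.93 [404.5, 45.6, 26.1, 65.4]
turnbutton_knob 0.59 [527.5, 96.8, 75.9, 51.7]
[[431.0, 50.0], [424.0, 99.0], [416.0, 109.0]]
```

View pics/c10.png

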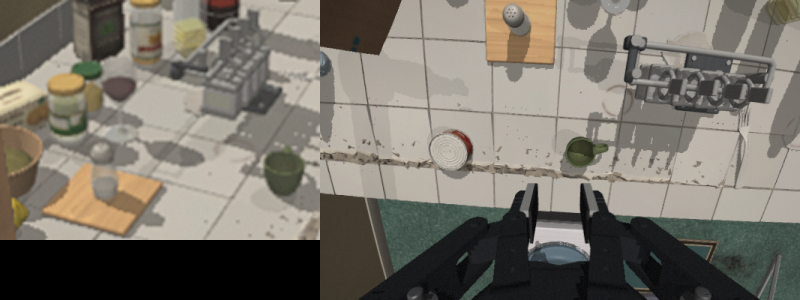

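```bash
python3 -c "
import cv2
a=cv2.imread('pics/w10.png')[35:155,395:615]; cv2.imwrite('pics/w10c.png',cv2.resize(a,(792,432),interpolation=cv2.INTER_CUBIC))"
```

```text
(no output)
```

View pics/w10c.png

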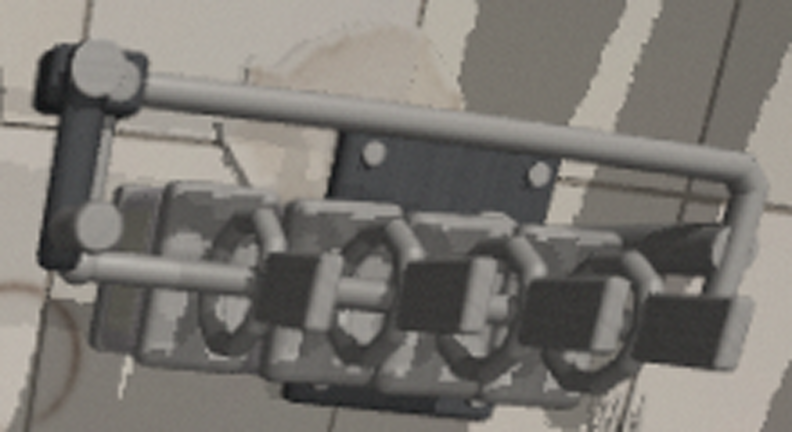

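All four tins hang on the prong, the gate is shut (seen at about (105,165)), and the wing lies across the mouth. Handing in.

```bash
python3 -c "
from plant import arm
print(arm.job_done())"
```

```text
the job is handed in; nothing more can be done
None
```

Job handed in at about 46 s: the salt shaker stands upright on the board, all four tins hang on the prong with the gate shut, the turnbutton was pushed to its stop across the mouth, and the mug, tuna tin and wine glass were not touched.

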